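Brace a square sample jar and twist off its tight cap

TASK

Set the square jar upright, right down in the socket of the raised stand, which keeps it from turning. Then unscrew its tight cap counter-clockwise, stopping as soon as the threads let go (about a quarter turn; do not force it on towards its stop), lift the cap straight up and finish while holding it level about 3 cm above the seated jar's neck, not touching the jar and not let go. Leave the other things on the bench where they are.

Things in the scene. Friction and masses are not known exactly. Their poses are not given: they have to be found in the camera images.
- jar: loose white jar, about 0.4 kg: square body 54 x 54 x 52 mm high, round neck above it, 84.5 mm high with the cap on. Origin: centre of its underside; z up, x and y square to its flat sides. Grasp it across two flats, fingertips 20 mm or more above its underside to clear the stand's lips. Unbraced it turns along with its tight cap.
- cap: loose round black ribbed cap, 52 mm across, 22.5 mm high, 30 g. Origin: centre of its lower rim, z up; at first on the jar, origin 62 mm above the jar's underside (10 mm above the square shoulder). Held by two lugs under tabs of the neck: lifts off only after a counter-clockwise turn (from above) of 1.2 rad; no rise while turning, 1.5 mm vertical play. Clear of the jar once raised 20 mm.
- insert (a joint): turn in rad of the grey friction insert in the jar's mouth, locked to the cap while that is on (play about 0.07 rad): 0 tight, grows counter-clockwise, resists with 0.3 N m throughout, lugs free from 1.2, hard stop at 2.0 (must not go beyond 1.75); stays where it is left. As the jar also turns up to 0.1 rad in the socket before it braces, turn the gripper about 1.5 rad in all.
- jar_stand: grey metal stand fixed to the bench: foot 110 x 110 x 10 mm, short column, on it a square socket 58 x 58 mm inside. Socket floor 48 mm above the bench, straight walls to 12 mm above that floor, flared lips to 18 mm above it, 82 mm wide outside. Origin: centre of the foot's underside, x and y along the socket's sides (the jar fits in any quarter turn).
- stand_floor (a point): centre of the socket's floor, axes as the stand's; a seated jar's underside centre lies here.
- red_case: bystander: loose red plastic case 86 x 109 x 35 mm lying flat; origin centre of underside. Behind it, in the middle of the bench, stand a fixed beige instrument 130 mm high and, left of that, a fixed low box 70 mm high: carry the jar over them or round them.
- dark_jar: bystander: loose small dark round jar with clear lid, 44 mm across, 80 mm high; origin centre of underside.
- beaker: bystander: loose small clear beaker 46 mm across, 52 mm high; origin centre of underside.
Mind the look-alikes: they are no part of the job. Leave any turquoise look-alike of the jar alone.

How it is judged:
By the outcome, as a careful person would: the job done as asked, in the order asked, and still so for the second after the job is handed in, while the arm keeps its last pose, push and grip.
It also fails if it takes over 58 s, if anything falls off the work surface, if the arm or the gripper's body presses on something with over 40 N, if the wrist force passes 120 N, or if a joint passes its speed limit or range.

ROBOT

A 6-joint arm with a two-finger parallel gripper is mounted at the origin on a cart in front of the work surface, level with it; the furniture and walls round the work are solid. World frame = base frame: x ahead of the robot, y to its left, z up, the work surface at z = 0. Lengths are in m, angles in rad, forces in N, time in s.
With the tool pointing down it reaches from about 0.35 to 0.775 m from the base axis. Payload 5.5 kg.
Tool frame: the origin (TCP) lies at the very end of the fingers, on their centre line; the grasp point (between the pads) lies 19 mm behind it; y points along the fingers, x is the direction in which the jaws open and shut, and the axes are right-handed (so a half turn about y gives the same grasp; the last joint's range is limited). The gripper opens to 85 mm and grips with 20 to 120 N. Pads are 22 mm wide; open, the fingers measure 114 mm over their backs; the gripper's body (76 mm by 85 mm) begins 54 mm behind the grasp point. The pads swing forward as they close: fully open they stand 13 mm farther back than shut.
Start: joints at [-1.384, 0.313, 0.046, 1.304, 0, 1.431], TCP at [0.185, -0.545, 0.231] pointing down, gripper open.
Joint ranges: [-2.76, 2.76], [-0.86, 1.69], [-1.03, 1.26], [-2.2, 2.34], [-1.47, 1.5], [-3.14, 3.14]. Speed limits (rad/s): [2.57, 2.57, 3.14, 3.14, 3.14, 3.14].

INTERFACE

Orientations are given as [roll, pitch, yaw] about the fixed x, y, z axes, in that order (R = Rz(yaw) Ry(pitch) Rx(roll)).
In Python, from workcell import manip gives the robot as it stands.
- The arm moves only by the shell command python3 -m inch 'ROWS' [FORCE]. ROWS is JSON, a list of rows, each an object of numbers: "wx", "wy", "wz": the turn, a rotation vector about the tool's x, y, z in rad; "dx", "dy", "dz": the shift along the tool's x, y, z in m; "claw": the opening, from 0 (shut) to 1 (fully open). A call has 1 to 10 rows; each row is the pose to reach, as a shift and turn from the pose measured when the call began, along the tool's axes at that moment; what a row does not reach only later rows make up. A row lasts 1/8 s, in which the tool goes at most 62.5 mm and 10.7 degrees, less where a joint would pass 70% of its speed; a pose out of reach is approached as far as the arm can. A call with a gripper value outside its range is refused whole. The fingers move at their own pace and stop on an object; FORCE is the grip in N (left out, the last holds). Time passes only in rows, so rows that repeat a pose let the fingers close. It gives the time, the measured TCP pose, the force and the opening at its end, in the units of the state.
- manip.read_state(): the state, without advancing time (a new reading comes with each control period).
- manip.grab_frame(name): name is "scene" or "top"; returns (picture, depth): 480x640x3 uint8, red, green, blue; 480x640 float32, m along the optical axis (not along the pixel's ray), 0 where there is no reading.
- manip.calibration(name): a dict with "camera_matrix" (3x3 intrinsics, pixels), "D" ([k1, k2, p1, p2, k3] as OpenCV has them; the pictures are not rectified), "R" (3x3) and "t" (3): a world point X has camera coordinates R X + t. Camera axes: x right, y down, z forward; pixel columns grow to the right and rows downward; lengths in m; the calibration is good to about 2 mm. A picture is of the moment at which its call begins. calibration takes no time and is no camera call.
- manip.sign_off(): hands the job in, once; it reports no verdict.
The state is a dict: "time_s": time; "qpos": joint angles; "joint_velocities": joint speeds; "joint_efforts": joint torques, N m; "tool_pos": TCP position; "tcp_rot": TCP orientation; "ft_force": force on the tool from outside, world axes, zero at the start; "ft_torque": the same for the moment, N m; "width": finger opening in m.
Only numpy, scipy, OpenCV 4.12 (cv2) and the standard library are available. Lean on these libraries where they do the work, as an engineer would, in place of code of your own. Each camera call takes 0.05 s, during which the arm holds its last target. There are 200 camera calls.

## Working session

There is one attempt and no reset: what is moved stays moved. The work goes in short steps, Python scripts to look and compute and a shell command to move; the robot and the scene stay as the last step left them, time stands still between calls to the robot, and variables do not carry over. Pictures are saved under pics/ and viewed, about 8 in all and at most 12, crops included, and the job is handed in when it is done.

```bash
mkdir -p pics; ls
cat > h.py <<'E'
import numpy as np,cv2
from workcell import manip
from scipy.spatial.transform import Rotation as Ro
def cloud(n):
    im,d=manip.grab_frame(n);c=manip.calibration(n)
    K=np.array(c['camera_matrix']);D=np.array(c['D'],float);R=np.array(c['R']);t=np.array(c['t'])
    v,u=np.mgrid[0:480,0:640]
    p=cv2.undistortPoints(np.stack([u.ravel(),v.ravel()],1).astype(np.float64)[:,None],K,D)[:,0]
    z=d.ravel().astype(float)
    P=np.c_[p*z[:,None],z]
    W=((P-t)@R).reshape(480,640,3); W[d==0]=np.nan
    return im,d,W
def st():
    s=manip.read_state()
    print('t',round(s['time_s'],2),'q',np.round(s['qpos'],3),'p',np.round(s['tool_pos'],4),'rpy',np.round(s['tcp_rot'],4),'F',np.round(s['ft_force'],1),'T',np.round(s['ft_torque'],2),'w',round(s['width'],4))
    return s
def delta(pos,Rw):
    "shift, rotvec in tool axes from the current pose to world pos, Rw"
    s=manip.read_state();R0=Ro.from_euler('xyz',s['tcp_rot']).as_matrix()
    print('d',np.round(R0.T@(np.array(pos)-s['tool_pos']),4),'w',np.round(Ro.from_matrix(R0.T@Rw).as_rotvec(),4))
E
python3 - <<'E'
from h import *
s=st();print(Ro.from_euler('xyz',s['tcp_rot']).as_matrix().round(3))
for n in('scene','top'):
    im,d,W=cloud(n);cv2.imwrite(f'pics/{n}0.png',im[...,::-1]);np.savez(f'{n}0.npz',im=im,W=W)
    c=manip.calibration(n);R=np.array(c['R']);print(n,(-R.T@np.array(c['t'])).round(3),R[2].round(2))
E
```

```text
pics
t 0.0 q [-1.384  0.314  0.045  1.304 -0.     1.431] p [ 0.1845 -0.5441  0.2304] rpy [-1.5706  0.0018 -1.244 ] F [ 1.   0.4 -0.2] T [-0.01  0.04  0.03] w 0.0853
[[ 0.321 -0.     0.947]
 [-0.947  0.002  0.321]
 [-0.002 -1.     0.   ]]
scene [0.096 0.773 0.542] [ 0.44 -0.76 -0.47]
top [0.222 0.056 1.492] [ 0.2   0.   -0.98]
```

View pics/scene0.png

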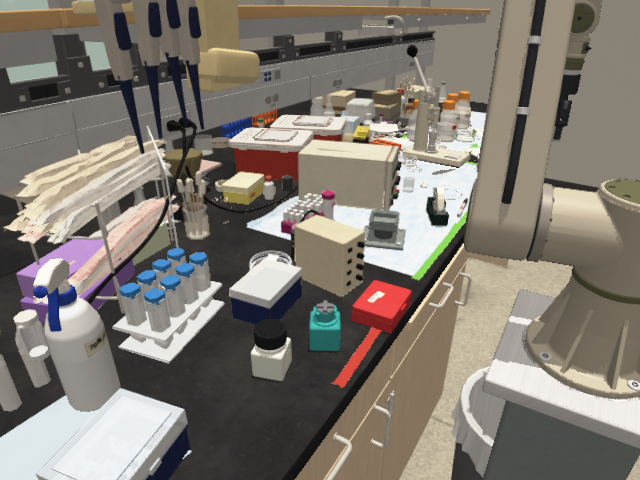

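View pics/top0.png

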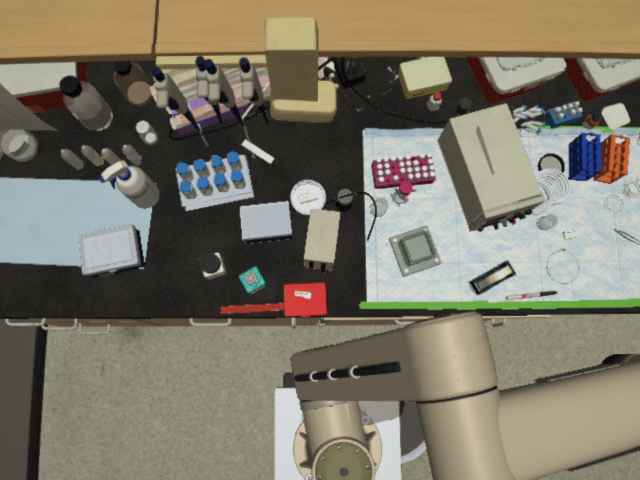

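The white jar with the black cap is at scene (271,348) and top (212,264). The stand is at scene (385,228) and top (415,250). The beige instrument and the low box stand between them, and the turquoise look-alike is at scene (324,328).

Run:
```python
from h import *
A={n:np.load(n+'0.npz') for n in('scene','top')}
def reg(n,u0,u1,v0,v1):
    W=A[n]['W'][v0:v1,u0:u1].reshape(-1,3);im=A[n]['im'][v0:v1,u0:u1].reshape(-1,3).astype(int)
    k=np.isfinite(W[:,2]);return W[k],im[k]
def rect(P,l):
    r=cv2.minAreaRect((P[:,:2]*1000).astype(np.float32));print(l,len(P),np.round(r[0],1),np.round(r[1],1),round(r[2],1))
for n,b in(('scene',(240,305,310,385)),('top',(190,235,240,290))):
    W,im=reg(n,*b);print(n,'z pct',np.percentile(W[:,2],[1,50,99]).round(4))
    k=W[:,2]>.075;rect(W[k],'captop');print(' mean z',W[k,2].mean().round(4))
    k=(W[:,2]>.012)&(W[:,2]<.058);rect(W[k],'body');
    k=(W[:,2]>.047)&(W[:,2]<.057);rect(W[k],'shoulder')
for n,b in(('scene',(355,415,200,255)),('top',(380,450,215,285))):
    W,im=reg(n,*b);print(n,np.histogram(W[:,2],np.arange(-.005,.08,.005)))
    k=(W[:,2]>.058)&(W[:,2]<.075);rect(W[k],'lips')
    k=(W[:,2]>.004)&(W[:,2]<.014);rect(W[k],'foot')
    k=(W[:,2]>.044)&(W[:,2]<.051);rect(W[k],'floor')
# obstacles in top
for l,b in(('box',(235,297,195,245)),('instr',(300,342,205,275)),('teal',(235,270,262,295)),('red',(280,330,280,320))):
    W,im=reg('top',*b);k=W[:,2]>.02;print(l,np.percentile(W[k],[1,99],axis=0).round(3))
im=A['scene']['im'];a=cv2.resize(im[300:390,230:320],None,fx=4,fy=4);b=cv2.resize(im[195:265,345:425],(411,360));c=A['top']['im']
e=cv2.resize(c[240:290,185:235],(300,300));f=cv2.resize(c[215:285,380:450],(300,300))
o=np.zeros((600,800,3),np.uint8);o[:300,:300]=cv2.resize(a,(300,300));o[:300,310:652]=cv2.resize(b,(342,300));o[300:,:300]=e;o[300:,310:610]=f
cv2.imwrite('pics/crop.png',o[...,::-1])
```

```text
scene z pct [-0.0006  0.0091  0.0874]
captop 698 [460.7 319.2] [50.7 51.3] 36.0
 mean z 0.0848
body 1455 [499.7 280.2] [ 84.7 180.9] 43.1
shoulder 381 [474.4 287. ] [ 56.  130.1] 22.8
top z pct [-0.0072  0.0021  0.09  ]
captop 330 [459.7 320.5] [51.  49.6] 47.4
 mean z 0.0848
body 183 [476.8 324.6] [90.5 54.8] 16.2
shoulder 86 [458.9 319.9] [53.8 54. ] 16.9
scene (array([  31, 1218,  175,  518,  115,   94,   88,   96,   55,   43,   79,
        158,  101,  124,  123,    3]), array([-0.005,  0.   ,  0.005,  0.01 ,  0.015,  0.02 ,  0.025,  0.03 ,
        0.035,  0.04 ,  0.045,  0.05 ,  0.055,  0.06 ,  0.065,  0.07 ,
        0.075]))
lips 290 [ 500.7 -215.4] [73.  76.6] 18.4
foot 906 [ 527.1 -289.2] [165.8 334.7] 29.1
floor 136 [ 517.8 -274.1] [ 69.6 198.5] 17.1
top (array([1067, 1690,  694,  378,   75,    5,    0,    0,    2,   93,  281,
        169,   72,  136,   96,    5]), array([-0.005,  0.   ,  0.005,  0.01 ,  0.015,  0.02 ,  0.025,  0.03 ,
        0.035,  0.04 ,  0.045,  0.05 ,  0.055,  0.06 ,  0.065,  0.07 ,
        0.075]))
lips 272 [ 500.7 -215.1] [73.4 74.4] 17.9
foot 1277 [ 504.5 -214.7] [189.4 188.9] 89.0
floor 383 [ 496.2 -212.5] [65.6 68.7] 18.7
box [[0.525 0.114 0.024]
 [0.626 0.243 0.075]]
instr [[ 0.44  -0.008  0.026]
 [ 0.615  0.079  0.136]]
teal [[0.387 0.183 0.025]
 [0.45  0.245 0.087]]
red [[0.328 0.027 0.027]
 [0.412 0.133 0.043]]
```

View pics/crop.png

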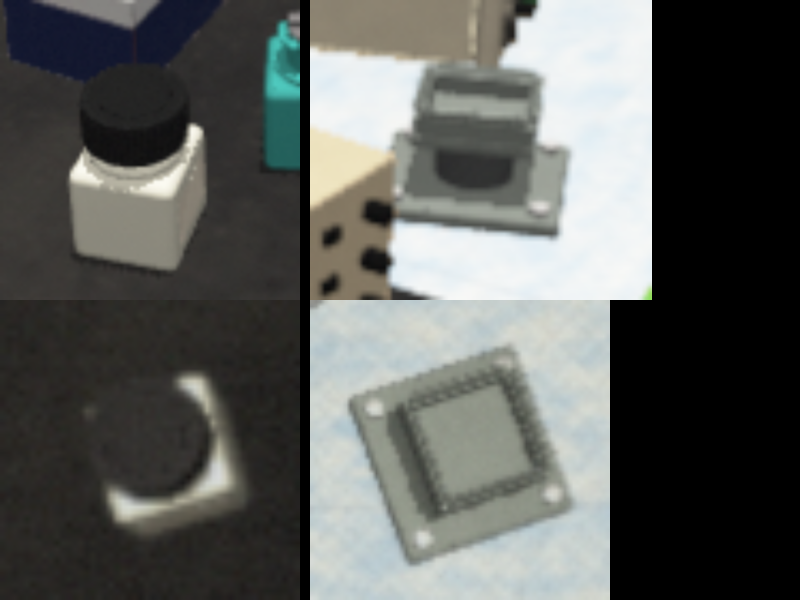

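The jar is upright at about (0.460, 0.320) with yaw of about 17°. The stand is at (0.501, -0.215) with yaw of about 18°. The jaws will go across the flats at 17°. Next I work out the shifts.

```bash
cat >> h.py <<'E'
def down(deg):
    a=np.radians(deg);x=np.array([np.cos(a),np.sin(a),0]);y=np.array([0,0,-1.]);return np.c_[x,y,np.cross(x,y)]
E
python3 - <<'E'
from h import *
for p,a in(([.42,-.3,.30],-71.2),([.48,-.1,.30],-30),([.48,.12,.30],0),([.4597,.320,.25],17)): delta(p,down(a))
E
```

```text
d [-0.1557 -0.0692  0.3014] w [-0.0003 -0.0013 -0.0017]
d [-0.3258 -0.0689  0.4225] w [-0.0009 -0.7204 -0.0015]
d [-0.5342 -0.0685  0.4931] w [-0.0013 -1.244  -0.0013]
d [-0.73   -0.0181  0.538 ] w [-1.5000e-03 -1.5407e+00 -1.1000e-03]
```

```bash
python3 -m inch '[{"dx":-0.03,"dy":-0.02,"dz":0.05,"claw":1},{"dx":-0.06,"dy":-0.04,"dz":0.1,"claw":1},{"dx":-0.09,"dy":-0.06,"dz":0.15,"claw":1},{"dx":-0.11,"dy":-0.069,"dz":0.2,"wy":-0.1,"claw":1},{"dx":-0.13,"dy":-0.069,"dz":0.25,"wy":-0.25,"claw":1},{"dx":-0.156,"dy":-0.069,"dz":0.30,"wy":-0.4,"claw":1},{"dx":-0.2,"dy":-0.069,"dz":0.335,"wy":-0.5,"claw":1},{"dx":-0.25,"dy":-0.069,"dz":0.37,"wy":-0.6,"claw":1},{"dx":-0.29,"dy":-0.069,"dz":0.4,"wy":-0.7,"claw":1},{"dx":-0.326,"dy":-0.069,"dz":0.422,"wy":-0.8,"claw":1}]'
python3 -c "
from h import *
st()
for p,a in(([.48,.12,.30],0),([.4597,.320,.25],17)): delta(p,down(a))"
```

```text
t 0.1 q [-1.384  0.314  0.045  1.304  0.     1.431] p [ 0.1845 -0.5441  0.2305] rpy [-1.5705  0.0017 -1.244 ] F [-1.1  1.1 -0.4] T [ 0.03  0.07 -0.01] w 0.0854
d [-0.5342 -0.0685  0.4931] w [-0.0013 -1.244  -0.0013]
d [-0.73   -0.0181  0.538 ] w [-1.5000e-03 -1.5407e+00 -1.1000e-03]schema error: expected keys wx, wy, wz, dx, dy, dz, claw
```

Every row needs all the keys.

```bash
python3 -m inch '[{"wx":0,"wy":0,"wz":0,"dx":-0.03,"dy":-0.02,"dz":0.05,"claw":1},{"wx":0,"wy":0,"wz":0,"dx":-0.06,"dy":-0.04,"dz":0.1,"claw":1},{"wx":0,"wy":0,"wz":0,"dx":-0.09,"dy":-0.06,"dz":0.15,"claw":1},{"wx":0,"wy":-0.1,"wz":0,"dx":-0.11,"dy":-0.069,"dz":0.2,"claw":1},{"wx":0,"wy":-0.25,"wz":0,"dx":-0.13,"dy":-0.069,"dz":0.25,"claw":1},{"wx":0,"wy":-0.4,"wz":0,"dx":-0.156,"dy":-0.069,"dz":0.30,"claw":1},{"wx":0,"wy":-0.5,"wz":0,"dx":-0.2,"dy":-0.069,"dz":0.335,"claw":1},{"wx":0,"wy":-0.6,"wz":0,"dx":-0.25,"dy":-0.069,"dz":0.37,"claw":1},{"wx":0,"wy":-0.7,"wz":0,"dx":-0.29,"dy":-0.069,"dz":0.4,"claw":1},{"wx":0,"wy":-0.8,"wz":0,"dx":-0.326,"dy":-0.069,"dz":0.422,"claw":1}]'
python3 -c "
from h import *
st()
for p,a in(([.48,.12,.30],0),([.4597,.320,.25],17)): delta(p,down(a))"
```

```text
time_s: 1.35
tool_pos: [0.4797, -0.098, 0.2997]
tcp_rot: [-1.569, 0.002, -0.44]
ft_force: [0.1, 0.7, 0.2]
width: 0.0853
t 1.35 q [-0.367  0.136 -0.014  1.422  0.002  1.644] p [ 0.4797 -0.098   0.2997] rpy [-1.5694  0.0017 -0.4396] F [0.1 0.7 0.2] T [-0.01 -0.02 -0.01] w 0.0853
d [-0.0925  0.0002  0.1974] w [-0.0017 -0.4396 -0.0013]
d [-0.1959  0.0506  0.3696] w [-0.002  -0.7363 -0.0011]
```

```bash
python3 -m inch '[{"wx":0,"wy":-0.08,"wz":0,"dx":-0.022,"dy":0,"dz":0.05,"claw":1},{"wx":0,"wy":-0.18,"wz":0,"dx":-0.045,"dy":0,"dz":0.1,"claw":1},{"wx":0,"wy":-0.3,"wz":0,"dx":-0.07,"dy":0,"dz":0.15,"claw":1},{"wx":0,"wy":-0.42,"wz":0,"dx":-0.0925,"dy":0,"dz":0.198,"claw":1},{"wx":0,"wy":-0.5,"wz":0,"dx":-0.12,"dy":0,"dz":0.24,"claw":1},{"wx":0,"wy":-0.6,"wz":0,"dx":-0.145,"dy":0,"dz":0.285,"claw":1},{"wx":0,"wy":-0.68,"wz":0,"dx":-0.17,"dy":0.02,"dz":0.33,"claw":1},{"wx":0,"wy":-0.736,"wz":0,"dx":-0.196,"dy":0.04,"dz":0.37,"claw":1},{"wx":0,"wy":-0.736,"wz":0,"dx":-0.196,"dy":0.05,"dz":0.37,"claw":1},{"wx":0,"wy":-0.736,"wz":0,"dx":-0.196,"dy":0.05,"dz":0.37,"claw":1}]'
python3 -c "
from h import *
st()
im,d,W=cloud('scene');cv2.imwrite('pics/s2.png',im[230:420,180:400][...,::-1].repeat(2,0).repeat(2,1))
for p,a in(([.4597,.320,.022],17),): delta(p,down(a))"
```

```text
time_s: 2.6
tool_pos: [0.459, 0.3198, 0.2494]
tcp_rot: [-1.57, 0.003, 0.297]
ft_force: [0.1, -0.2, 0.2]
width: 0.0854
t 2.6 q [0.464 0.281 0.046 1.338 0.002 1.738] p [0.459  0.3198 0.2494] rpy [-1.5696  0.003   0.2965] F [ 0.1 -0.2  0.2] T [0.02 0.   0.01] w 0.0854
d [5.000e-04 2.283e-01 1.000e-04] w [-0.0015 -0.0012 -0.0014]
```

View pics/s2.png

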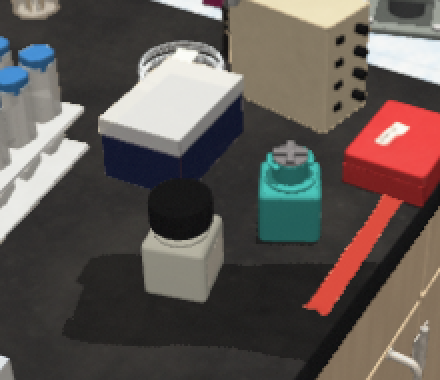

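The jar is untouched, at crop (182,240). The gripper is above the crop and only its shadow shows. Going down now.

```bash
python3 -m inch '[{"wx":0,"wy":0,"wz":0,"dx":0,"dy":0.05,"dz":0,"claw":1},{"wx":0,"wy":0,"wz":0,"dx":0,"dy":0.1,"dz":0,"claw":1},{"wx":0,"wy":0,"wz":0,"dx":0,"dy":0.13,"dz":0,"claw":1},{"wx":0,"wy":0,"wz":0,"dx":0,"dy":0.16,"dz":0,"claw":1},{"wx":0,"wy":0,"wz":0,"dx":0,"dy":0.19,"dz":0,"claw":1},{"wx":0,"wy":0,"wz":0,"dx":0,"dy":0.21,"dz":0,"claw":1},{"wx":0,"wy":0,"wz":0,"dx":0,"dy":0.22,"dz":0,"claw":1},{"wx":0,"wy":0,"wz":0,"dx":0,"dy":0.2275,"dz":0,"claw":1},{"wx":0,"wy":0,"wz":0,"dx":0,"dy":0.2275,"dz":0,"claw":1}]' 40
python3 -c "
from h import *
st()
im,d,W=cloud('scene');cv2.imwrite('pics/s3.png',im[230:420,180:400][...,::-1].repeat(2,0).repeat(2,1))"
```

```text
time_s: 3.78
tool_pos: [0.4596, 0.3195, 0.0231]
tcp_rot: [-1.569, 0.001, 0.295]
ft_force: [0.3, -0.1, 0.3]
width: 0.0856
t 3.77 q [ 0.463  0.433 -0.321  0.817  0.002  1.739] p [0.4596 0.3195 0.0231] rpy [-1.5692e+00  1.1000e-03  2.9480e-01] F [ 0.3 -0.1  0.3] T [0.01 0.   0.05] w 0.0856
```

View pics/s3.png

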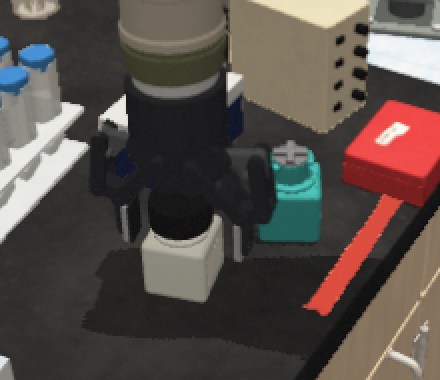

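The fingers straddle the body at crop (130,220) and (245,230), clear of the turquoise jar. Closing now.

```bash
python3 -m inch '[{"wx":0,"wy":0,"wz":0,"dx":0,"dy":0,"dz":0,"claw":0.5},{"wx":0,"wy":0,"wz":0,"dx":0,"dy":0,"dz":0,"claw":0.3},{"wx":0,"wy":0,"wz":0,"dx":0,"dy":0,"dz":0,"claw":0},{"wx":0,"wy":0,"wz":0,"dx":0,"dy":0,"dz":0,"claw":0},{"wx":0,"wy":0,"wz":0,"dx":0,"dy":0,"dz":0,"claw":0},{"wx":0,"wy":0,"wz":0,"dx":0,"dy":0,"dz":0,"claw":0},{"wx":0,"wy":0,"wz":0,"dx":0,"dy":0,"dz":0,"claw":0},{"wx":0,"wy":0,"wz":0,"dx":0,"dy":0,"dz":0,"claw":0}]' 50
python3 -m inch '[{"wx":0,"wy":0,"wz":0,"dx":0,"dy":-0.01,"dz":0,"claw":0},{"wx":0,"wy":0,"wz":0,"dx":0,"dy":-0.04,"dz":0,"claw":0},{"wx":0,"wy":0,"wz":0,"dx":0,"dy":-0.08,"dz":0,"claw":0},{"wx":0,"wy":0,"wz":0,"dx":0,"dy":-0.13,"dz":0,"claw":0},{"wx":0,"wy":0,"wz":0,"dx":0,"dy":-0.18,"dz":0,"claw":0},{"wx":0,"wy":0,"wz":0,"dx":0,"dy":-0.23,"dz":0,"claw":0},{"wx":0,"wy":0,"wz":0,"dx":0,"dy":-0.26,"dz":0,"claw":0},{"wx":0,"wy":0,"wz":0,"dx":0,"dy":-0.28,"dz":0,"claw":0}]'
python3 -c "
from h import *
st()
for p,a in(([.48,.12,.30],17.5),([.49,-.05,.30],17.5),([.5007,-.2152,.25],18.)):delta(p,down(a))"
```

```text
time_s: 4.82
tool_pos: [0.4611, 0.3204, 0.0247]
tcp_rot: [-1.569, -0.003, 0.295]
ft_force: [0.2, -0.1, 5.0]
width: 0.0531
time_s: 5.82
tool_pos: [0.4599, 0.3195, 0.306]
tcp_rot: [-1.569, -0.002, 0.295]
ft_force: [0.4, 0.5, -5.2]
width: 0.0531
t 5.83 q [0.463 0.274 0.173 1.468 0.002 1.738] p [0.4599 0.3195 0.306 ] rpy [-1.5687 -0.0023  0.2954] F [ 0.4  0.5 -5.2] T [-0.02 -0.03 -0.02] w 0.0531
d [-0.0389  0.0055 -0.1967] w [-0.0021 -0.0101  0.0023]
d [-0.0788  0.0051 -0.3623] w [-0.0021 -0.0101  0.0023]
d [-0.1168  0.0547 -0.5235] w [-0.0021 -0.0188  0.0023]
```

Held: width is 53 mm and the weight reads 5 N. Carrying it over the instrument to the stand.

```bash
python3 -m inch '[{"wx":0,"wy":0,"wz":0,"dx":-0.008,"dy":0.005,"dz":-0.04,"claw":0},{"wx":0,"wy":0,"wz":0,"dx":-0.018,"dy":0.005,"dz":-0.09,"claw":0},{"wx":0,"wy":0,"wz":0,"dx":-0.028,"dy":0.005,"dz":-0.14,"claw":0},{"wx":0,"wy":0,"wz":0,"dx":-0.039,"dy":0.005,"dz":-0.19,"claw":0},{"wx":0,"wy":0,"wz":0,"dx":-0.052,"dy":0.005,"dz":-0.24,"claw":0},{"wx":0,"wy":0,"wz":0,"dx":-0.064,"dy":0.005,"dz":-0.29,"claw":0},{"wx":0,"wy":0,"wz":0,"dx":-0.076,"dy":0.005,"dz":-0.34,"claw":0},{"wx":0,"wy":0,"wz":0,"dx":-0.087,"dy":0.005,"dz":-0.39,"claw":0},{"wx":0,"wy":-0.01,"wz":0,"dx":-0.098,"dy":0.005,"dz":-0.44,"claw":0},{"wx":0,"wy":-0.019,"wz":0,"dx":-0.108,"dy":0.005,"dz":-0.48,"claw":0}]'
python3 -m inch '[{"wx":0,"wy":0,"wz":0,"dx":-0.005,"dy":0.02,"dz":-0.02,"claw":0},{"wx":0,"wy":0,"wz":0,"dx":-0.009,"dy":0.06,"dz":-0.044,"claw":0},{"wx":0,"wy":0,"wz":0,"dx":-0.009,"dy":0.1,"dz":-0.044,"claw":0},{"wx":0,"wy":0,"wz":0,"dx":-0.009,"dy":0.14,"dz":-0.044,"claw":0},{"wx":0,"wy":0,"wz":0,"dx":-0.009,"dy":0.16,"dz":-0.044,"claw":0},{"wx":0,"wy":0,"wz":0,"dx":-0.009,"dy":0.16,"dz":-0.044,"claw":0}]'
python3 - <<'E'
from h import *
st()
delta([.5007,-.2152,.0727],down(18.))
W=np.load('top0.npz');im=W['im'];W=W['W']
im2,d,S=cloud('scene');cv2.imwrite('pics/s4.png',im2[100:280,300:500][...,::-1].repeat(3,0).repeat(3,1));np.savez('s4.npz',im=im2,W=S)
# stand orientation from foot top: both cameras' initial cloud near centre
P=W.reshape(-1,3);S0=np.load('scene0.npz')['W'].reshape(-1,3)
for n,Q in(('top',P),('scene',S0)):
    Q=Q[np.isfinite(Q[:,2])];r=np.hypot(Q[:,0]-.5007,Q[:,1]+.2152)
    for l,a,b,R in(('foot',.007,.013,.085),('floor+lip',.04,.075,.07),('lipstop',.062,.072,.07)):
        k=(r<R)&(Q[:,2]>a)&(Q[:,2]<b);q=cv2.minAreaRect((Q[k,:2]*1000).astype(np.float32));print(n,l,k.sum(),np.round(q[0],1),np.round(q[1],1),round(q[2],1))
# jar white side points held
P=S.reshape(-1,3);c=im2.reshape(-1,3).astype(int);s=manip.read_state()['tool_pos']
k=np.isfinite(P[:,2])&(np.hypot(P[:,0]-s[0],P[:,1]-s[1])<.05)&(P[:,2]<s[2]+.027)&(P[:,2]>s[2]-.04)
Q=P[k];print('jar lowest',np.percentile(Q[:,2],[0,1,5]).round(4),len(Q))
E
```

```text
time_s: 7.08
tool_pos: [0.4954, -0.1726, 0.299]
tcp_rot: [-1.567, -0.001, 0.314]
ft_force: [0.6, 1.2, -4.1]
width: 0.053
time_s: 7.82
tool_pos: [0.498, -0.2151, 0.1364]
tcp_rot: [-1.562, 0.004, 0.314]
ft_force: [0.3, -0.3, -4.1]
width: 0.0533
t 7.83 q [-0.558  0.305 -0.203  1.072  0.003  0.7  ] p [ 0.498  -0.2151  0.1364] rpy [-1.5617  0.0037  0.3138] F [ 0.3 -0.3 -4.1] T [ 0.05 -0.07 -0.03] w 0.0533
d [ 0.0028  0.0637 -0.0015] w [-0.0091 -0.0004 -0.0036]
top foot 572 [ 495.3 -217.1] [157.8 158.2] 52.8
top floor+lip 852 [ 500.6 -214.8] [73.5 75. ] 17.9
top lipstop 183 [ 500.7 -215.1] [73.4 74.4] 18.0
scene foot 350 [ 497.4 -211.4] [108.2 109.9] 21.1
scene floor+lip 600 [ 500.4 -214.5] [73.  78.4] 18.4
scene lipstop 205 [ 500.7 -215.4] [73.  76.6] 18.4
jar lowest [0.1133 0.1154 0.1186] 562
```

View pics/s4.png

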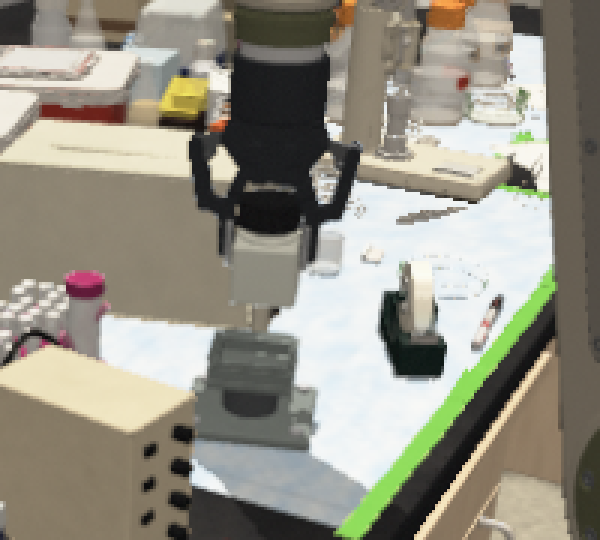

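The jar hangs upright over the stand, at crop (265,265) above the socket at (255,360). Aligning just above the lips first.

```bash
python3 -m inch '[{"wx":-0.005,"wy":0,"wz":-0.002,"dx":0.002,"dy":0.02,"dz":-0.001,"claw":0},{"wx":-0.009,"wy":0,"wz":-0.004,"dx":0.003,"dy":0.035,"dz":-0.0015,"claw":0},{"wx":-0.009,"wy":0,"wz":-0.004,"dx":0.003,"dy":0.041,"dz":-0.0015,"claw":0},{"wx":-0.009,"wy":0,"wz":-0.004,"dx":0.003,"dy":0.041,"dz":-0.0015,"claw":0}]'
python3 - <<'E'
from h import *
st();delta([.5007,-.2152,.0717],down(18.1))
im2,d,S=cloud('top');T=manip.read_state()['tool_pos']
P=S.reshape(-1,3)
im2,d,S=cloud('scene');P=S.reshape(-1,3);s=T;c=im2.reshape(-1,3).astype(int)
k=np.isfinite(P[:,2])&(np.hypot(P[:,0]-s[0],P[:,1]-s[1])<.05)&(P[:,2]<s[2]+.022)&(P[:,2]>s[2]-.018)&(c.min(1)>100)
Q=P[k];q=cv2.minAreaRect((Q[:,:2]*1000).astype(np.float32));print('jar',len(Q),np.round(q[0],1),np.round(q[1],1),round(q[2],1))
cv2.imwrite('pics/s5.png',im2[150:270,340:480][...,::-1].repeat(4,0).repeat(4,1))
# fit the dominant vertical face (towards camera)
for _ in range(1):
    k2=Q[:,1]>np.percentile(Q[:,1],5)
    a=np.polyfit(Q[:,0],Q[:,1],1);print('face slope deg',np.degrees(np.arctan(a[0])).round(1),'resid',np.std(Q[:,1]-np.polyval(a,Q[:,0])).round(4))
E
```

```text
time_s: 8.38
tool_pos: [0.5026, -0.2162, 0.0977]
tcp_rot: [-1.574, -0.003, 0.314]
ft_force: [-0.2, -0.1, -4.2]
width: 0.0532
t 8.38 q [-0.553  0.334 -0.265  0.969  0.     0.704] p [ 0.5026 -0.2162  0.0977] rpy [-1.5736 -0.0028  0.3139] F [-0.2 -0.1 -4.2] T [ 0.02 -0.02 -0.  ] w 0.0532
d [-0.0016  0.026   0.0016] w [ 0.0028 -0.002   0.0028]
jar 352 [ 492. -206.] [67.3 40.2] 38.2
face slope deg 17.9 resid 0.0055
```

View pics/s5.png

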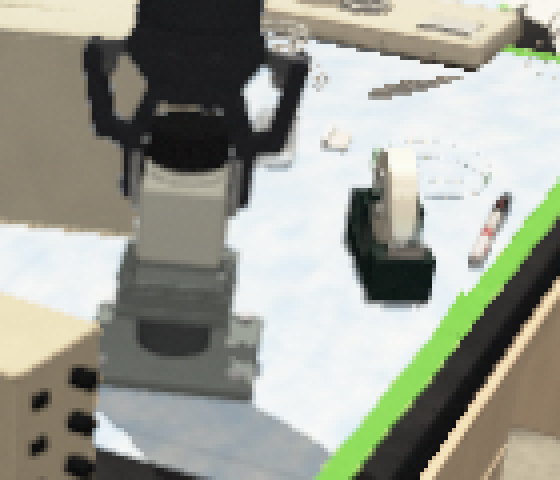

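The jar sits centred just above the lips, at crop (180,220) over the socket at (180,280). Lowering it.

```bash
python3 -m inch '[{"wx":0.003,"wy":0,"wz":0.003,"dx":-0.0016,"dy":0.004,"dz":0.0014,"claw":0},{"wx":0.003,"wy":0,"wz":0.003,"dx":-0.0016,"dy":0.010,"dz":0.0014,"claw":0},{"wx":0.003,"wy":0,"wz":0.003,"dx":-0.0016,"dy":0.015,"dz":0.0014,"claw":0},{"wx":0.003,"wy":0,"wz":0.003,"dx":-0.0016,"dy":0.018,"dz":0.0014,"claw":0}]'
python3 -m inch '[{"wx":0,"wy":0,"wz":0,"dx":0,"dy":0.002,"dz":0,"claw":0},{"wx":0,"wy":0,"wz":0,"dx":0,"dy":0.004,"dz":0,"claw":0},{"wx":0,"wy":0,"wz":0,"dx":0,"dy":0.005,"dz":0,"claw":0}]'
python3 -c "
from h import *
st();delta([.5007,-.2152,.0717],down(18.1))"
```

```text
time_s: 8.98
tool_pos: [0.501, -0.2156, 0.0796]
tcp_rot: [-1.571, -0.0, 0.314]
ft_force: [0.4, -0.1, -4.0]
width: 0.0529
time_s: 9.35
tool_pos: [0.5011, -0.2156, 0.0745]
tcp_rot: [-1.571, -0.0, 0.314]
ft_force: [0.7, -0.2, -4.4]
width: 0.0534
t 9.35 q [-0.554  0.355 -0.297  0.919  0.     0.703] p [ 0.5011 -0.2156  0.0745] rpy [-1.5711e+00 -4.0000e-04  3.1390e-01] F [ 0.7 -0.2 -4.4] T [-0.   -0.05  0.03] w 0.0534
d [-0.0003  0.0028  0.0005] w [ 0.0003 -0.002   0.0004]
```

```bash
python3 -m inch '[{"wx":0,"wy":0,"wz":0,"dx":0,"dy":0.001,"dz":0,"claw":0},{"wx":0,"wy":0,"wz":0,"dx":0,"dy":0.002,"dz":0,"claw":0},{"wx":0,"wy":0,"wz":0,"dx":0,"dy":0.002,"dz":0,"claw":0}]'
python3 -m inch '[{"wx":0,"wy":0,"wz":0,"dx":0,"dy":0.001,"dz":0,"claw":0},{"wx":0,"wy":0,"wz":0,"dx":0,"dy":0.001,"dz":0,"claw":0}]'
```

```text
time_s: 9.72
tool_pos: [0.5011, -0.2157, 0.0727]
tcp_rot: [-1.571, -0.0, 0.314]
ft_force: [-0.7, -0.1, -2.8]
width: 0.0533
time_s: 9.98
tool_pos: [0.5011, -0.2157, 0.0727]
tcp_rot: [-1.572, -0.001, 0.314]
ft_force: [-3.6, 0.9, 5.2]
width: 0.0533
```

It reached the floor at TCP 0.0727, where I expected it. Releasing and backing off upward.

```bash
python3 -m inch '[{"wx":0,"wy":0,"wz":0,"dx":0,"dy":0,"dz":0,"claw":0.8},{"wx":0,"wy":0,"wz":0,"dx":0,"dy":0,"dz":0,"claw":1},{"wx":0,"wy":0,"wz":0,"dx":0,"dy":0,"dz":0,"claw":1},{"wx":0,"wy":0,"wz":0,"dx":0,"dy":0,"dz":0,"claw":1},{"wx":0,"wy":0,"wz":0,"dx":0,"dy":-0.02,"dz":0,"claw":1},{"wx":0,"wy":0,"wz":0,"dx":0,"dy":-0.05,"dz":0,"claw":1},{"wx":0,"wy":0,"wz":0,"dx":0,"dy":-0.1,"dz":0,"claw":1},{"wx":0,"wy":0,"wz":0,"dx":0,"dy":-0.12,"dz":0,"claw":1}]'
python3 - <<'E'
from h import *
st()
im2,d,S=cloud('scene');P=S.reshape(-1,3)
cv2.imwrite('pics/s6.png',im2[130:270,330:490][...,::-1].repeat(4,0).repeat(4,1))
k=np.isfinite(P[:,2])&(np.hypot(P[:,0]-.501,P[:,1]+.2157)<.045)&(P[:,2]<.15)
Q=P[k];b=Q[Q[:,2]>.12];print('top z hist',np.histogram(b[:,2],np.arange(.12,.152,.003)))
q=cv2.minAreaRect((Q[(Q[:,2]>.112),:2]*1000).astype(np.float32));print('cap',np.round(q[0],1),np.round(q[1],1))
E
```

```text
time_s: 10.98
tool_pos: [0.5022, -0.2164, 0.1957]
tcp_rot: [-1.575, -0.004, 0.314]
ft_force: [-0.1, -0.9, -0.4]
width: 0.0853
t 10.97 q [-0.554  0.267 -0.105  1.193  0.     0.703] p [ 0.5022 -0.2164  0.1957] rpy [-1.5751 -0.0036  0.3138] F [-0.1 -0.9 -0.4] T [ 0.01 -0.01 -0.04] w 0.0853
top z hist (array([ 23,  28,  22,  30, 122,   3,   0,   0,   0,   0]), array([0.12 , 0.123, 0.126, 0.129, 0.132, 0.135, 0.138, 0.141, 0.144,
       0.147, 0.15 ]))
cap [ 497.6 -212.4] [50.6 52.7]
```

View pics/s6.png

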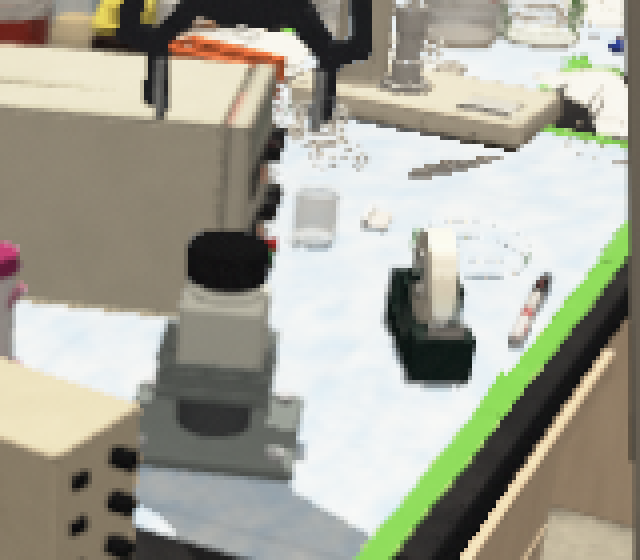

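The jar is seated upright, with the cap top at z≈0.133 and crop (230,260). Now I refine the cap centre before grasping it.

Run:
```python
from h import *
from scipy.optimize import least_squares
im2,d,S=cloud('scene');P=S.reshape(-1,3)
k=np.isfinite(P[:,2])&(np.hypot(P[:,0]-.501,P[:,1]+.2157)<.045)
Q=P[k]
T=Q[(Q[:,2]>.1318)&(Q[:,2]<.136)];q=cv2.minEnclosingCircle((T[:,:2]*1000).astype(np.float32));print('captop circle',len(T),q,'extent mid',(T.min(0)+T.max(0))[:2]/2)
B=Q[(Q[:,2]>.113)&(Q[:,2]<.130)]
f=least_squares(lambda c:np.hypot(B[:,0]-c[0],B[:,1]-c[1])-.026,[.501,-.215],loss='soft_l1',f_scale=.002);print('cap side fit',len(B),f.x.round(4),np.std(f.fun).round(4))
im,d,S=cloud('top');W=S[215:285,380:450].reshape(-1,3);W=W[np.isfinite(W[:,2])&(W[:,2]>.125)&(W[:,2]<.14)];print('top',len(W),(W.min(0)+W.max(0)).round(4)/2 if len(W) else '')
delta([.501,-.2155,.105],down(18))
```

```text
captop circle 122 ((499.08868408203125, -214.76315307617188), 26.771011352539062) extent mid [ 0.49949321 -0.21476315]
cap side fit 137 [ 0.5001 -0.2175] 0.0015
top 0 
d [-0.0007  0.0885  0.001 ] w [ 0.0029 -0.0003  0.0024]
```

```bash
python3 -m inch '[{"wx":0.003,"wy":0,"wz":0.002,"dx":-0.0013,"dy":0.03,"dz":0.001,"claw":1},{"wx":0.003,"wy":0,"wz":0.002,"dx":-0.0013,"dy":0.06,"dz":0.001,"claw":1},{"wx":0.003,"wy":0,"wz":0.002,"dx":-0.0013,"dy":0.08,"dz":0.001,"claw":1},{"wx":0.003,"wy":0,"wz":0.002,"dx":-0.0013,"dy":0.089,"dz":0.001,"claw":1},{"wx":0.003,"wy":0,"wz":0.002,"dx":-0.0013,"dy":0.089,"dz":0.001,"claw":1}]'
python3 -c "
from h import *
st();delta([.5003,-.2155,.105],down(18))"
```

```text
time_s: 11.75
tool_pos: [0.4996, -0.2152, 0.1033]
tcp_rot: [-1.569, 0.001, 0.314]
ft_force: [0.7, -0.1, -0.5]
width: 0.0854
t 11.75 q [-0.555  0.328 -0.258  0.987  0.     0.702] p [ 0.4996 -0.2152  0.1033] rpy [-1.5687e+00  1.2000e-03  3.1380e-01] F [ 0.7 -0.1 -0.5] T [-0.05 -0.05  0.01] w 0.0854
d [ 0.0006 -0.0017 -0.0005] w [-0.002  -0.0003 -0.0012]
```

```bash
python3 -m inch '[{"wx":-0.002,"wy":0,"wz":-0.001,"dx":0.0006,"dy":-0.002,"dz":0,"claw":1},{"wx":-0.002,"wy":0,"wz":-0.001,"dx":0.0006,"dy":-0.002,"dz":0,"claw":0.4},{"wx":-0.002,"wy":0,"wz":-0.001,"dx":0.0006,"dy":-0.002,"dz":0,"claw":0},{"wx":-0.002,"wy":0,"wz":-0.001,"dx":0.0006,"dy":-0.002,"dz":0,"claw":0},{"wx":-0.002,"wy":0,"wz":-0.001,"dx":0.0006,"dy":-0.002,"dz":0,"claw":0},{"wx":-0.002,"wy":0,"wz":-0.001,"dx":0.0006,"dy":-0.002,"dz":0,"claw":0},{"wx":-0.002,"wy":0,"wz":-0.001,"dx":0.0006,"dy":-0.002,"dz":0,"claw":0}]' 70
python3 -c "
from h import *
st()"
```

```text
time_s: 12.62
tool_pos: [0.5008, -0.2153, 0.1062]
tcp_rot: [-1.572, -0.001, 0.314]
ft_force: [-0.6, 0.4, 5.9]
width: 0.0481
t 12.62 q [-0.553  0.325 -0.255  0.99  -0.     0.704] p [ 0.5008 -0.2153  0.1062] rpy [-1.5721e+00 -1.0000e-03  3.1380e-01] F [-0.6  0.4  5.9] T [0.13 0.01 0.01] w 0.0481
```

The width is 48 mm, less than the cap's 52 mm, so I'll take a look.

Run:
```python
from h import *
im,d,S=cloud('scene');cv2.imwrite('pics/s7.png',cv2.resize(im[150:260,340:440],None,fx=5,fy=5,interpolation=cv2.INTER_CUBIC)[...,::-1])
```

```text
(no output)
```

View pics/s7.png

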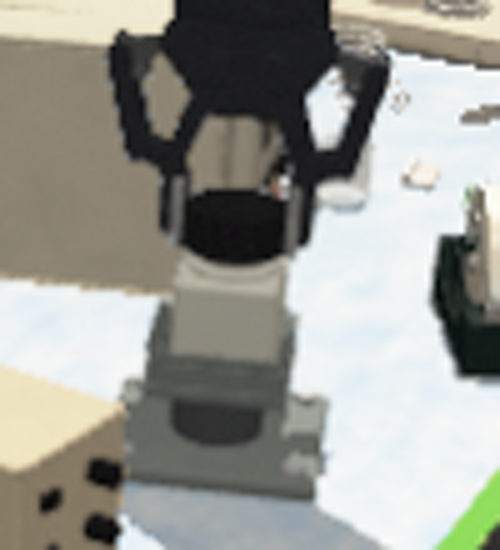

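The pads sit squarely on the cap's sides, at crop (180,215) and (295,215). Unscrewing counter-clockwise, which is negative wy.

```bash
python3 -m inch '[{"wx":0,"wy":-0.08,"wz":0,"dx":0,"dy":-0.0005,"dz":0,"claw":0},{"wx":0,"wy":-0.16,"wz":0,"dx":0,"dy":-0.0005,"dz":0,"claw":0},{"wx":0,"wy":-0.24,"wz":0,"dx":0,"dy":-0.0005,"dz":0,"claw":0},{"wx":0,"wy":-0.32,"wz":0,"dx":0,"dy":-0.0005,"dz":0,"claw":0},{"wx":0,"wy":-0.4,"wz":0,"dx":0,"dy":-0.0005,"dz":0,"claw":0}]'
python3 -c "
from h import *
st()"
```

```text
time_s: 13.3
tool_pos: [0.5012, -0.2146, 0.1068]
tcp_rot: [-1.572, -0.002, 0.716]
ft_force: [0.5, 2.5, 2.7]
width: 0.0487
t 13.3 q [-0.553  0.324 -0.254  0.991  0.002  0.302] p [ 0.5012 -0.2146  0.1068] rpy [-1.5721 -0.0022  0.7163] F [0.5 2.5 2.7] T [ 0.55 -0.28 -0.3 ] w 0.0487
```

The torque is -0.30 N m, so the insert is turning and the cap isn't slipping. Continuing.

```bash
python3 -m inch '[{"wx":0,"wy":-0.1,"wz":0,"dx":0,"dy":0,"dz":0,"claw":0},{"wx":0,"wy":-0.2,"wz":0,"dx":0,"dy":0,"dz":0,"claw":0},{"wx":0,"wy":-0.3,"wz":0,"dx":0,"dy":0,"dz":0,"claw":0},{"wx":0,"wy":-0.4,"wz":0,"dx":0,"dy":0,"dz":0,"claw":0},{"wx":0,"wy":-0.5,"wz":0,"dx":0,"dy":0,"dz":0,"claw":0},{"wx":0,"wy":-0.6,"wz":0,"dx":0,"dy":0,"dz":0,"claw":0},{"wx":0,"wy":-0.7,"wz":0,"dx":0,"dy":0,"dz":0,"claw":0},{"wx":0,"wy":-0.8,"wz":0,"dx":0,"dy":0,"dz":0,"claw":0}]'
python3 -c "
from h import *
st();delta([.5008,-.2153,.1068],down(np.degrees(.314+1.5)))"
```

```text
time_s: 14.3
tool_pos: [0.5013, -0.2143, 0.1068]
tcp_rot: [-1.574, -0.001, 1.519]
ft_force: [0.9, 0.5, 1.4]
width: 0.0488
t 14.3 q [-0.553  0.324 -0.254  0.991  0.003 -0.501] p [ 0.5013 -0.2143  0.1068] rpy [-1.5736e+00 -1.4000e-03  1.5192e+00] F [0.9 0.5 1.4] T [ 0.24 -0.16 -0.32] w 0.0488
d [-0.001   0.      0.0005] w [ 0.003  -0.2948  0.001 ]
```

```bash
python3 -m inch '[{"wx":0.003,"wy":-0.1,"wz":0,"dx":0,"dy":0,"dz":0,"claw":0},{"wx":0.003,"wy":-0.2,"wz":0,"dx":0,"dy":0,"dz":0,"claw":0},{"wx":0.003,"wy":-0.29,"wz":0,"dx":0,"dy":0,"dz":0,"claw":0},{"wx":0.003,"wy":-0.29,"wz":0,"dx":0,"dy":0,"dz":0,"claw":0}]'
python3 -c "
from h import *
st()"
python3 -m inch '[{"wx":0,"wy":0,"wz":0,"dx":0,"dy":-0.002,"dz":0,"claw":0},{"wx":0,"wy":0,"wz":0,"dx":0,"dy":-0.004,"dz":0,"claw":0},{"wx":0,"wy":0,"wz":0,"dx":0,"dy":-0.004,"dz":0,"claw":0}]'
python3 -c "
from h import *
st()"
```

```text
time_s: 14.8
tool_pos: [0.5014, -0.2146, 0.1068]
tcp_rot: [-1.571, -0.0, 1.808]
ft_force: [1.4, -0.2, 0.9]
width: 0.0486
t 14.8 q [-0.552  0.326 -0.251  0.994  0.    -0.789] p [ 0.5014 -0.2146  0.1068] rpy [-1.5710e+00 -5.0000e-04  1.8077e+00] F [ 1.4 -0.2  0.9] T [-0.13 -0.04 -0.24] w 0.0486
time_s: 15.18
tool_pos: [0.5014, -0.2145, 0.111]
tcp_rot: [-1.571, -0.001, 1.808]
ft_force: [1.0, -0.7, -0.0]
width: 0.0487
t 15.18 q [-5.520e-01  3.230e-01 -2.450e-01  1.004e+00  1.000e-03 -7.890e-01] p [ 0.5014 -0.2145  0.111 ] rpy [-1.5710e+00 -6.0000e-04  1.8075e+00] F [ 1.  -0.7 -0. ] T [ 0.04 -0.02 -0.06] w 0.0487
```

It rose 4 mm with no jar weight (Fz≈0), so the threads are free. The neck top is about 20 mm above the cap's seated rim, so a 3 cm gap means a lift of about 50 mm in all.

```bash
python3 -m inch '[{"wx":0,"wy":0,"wz":0,"dx":0,"dy":-0.008,"dz":0,"claw":0},{"wx":0,"wy":0,"wz":0,"dx":0,"dy":-0.016,"dz":0,"claw":0},{"wx":0,"wy":0,"wz":0,"dx":0,"dy":-0.024,"dz":0,"claw":0},{"wx":0,"wy":0,"wz":0,"dx":0,"dy":-0.032,"dz":0,"claw":0},{"wx":0,"wy":0,"wz":0,"dx":0,"dy":-0.039,"dz":0,"claw":0},{"wx":0,"wy":0,"wz":0,"dx":0,"dy":-0.044,"dz":0,"claw":0},{"wx":0,"wy":0,"wz":0,"dx":0,"dy":-0.044,"dz":0,"claw":0},{"wx":0,"wy":0,"wz":0,"dx":0,"dy":-0.044,"dz":0,"claw":0}]'
python3 - <<'E'
from h import *
st()
im,d,S=cloud('scene');cv2.imwrite('pics/s8.png',cv2.resize(im[130:260,330:450],None,fx=4.5,fy=4.5,interpolation=cv2.INTER_CUBIC)[...,::-1])
P=S.reshape(-1,3);c=im.reshape(-1,3).astype(int);r=np.hypot(P[:,0]-.501,P[:,1]+.215)
k=np.isfinite(P[:,2])&(r<.045)&(P[:,2]>.09)&(P[:,2]<.2)
for a in np.arange(.09,.2,.004):
    m=k&(P[:,2]>=a)&(P[:,2]<a+.004)
    if m.sum():print(a.round(3),m.sum(),c[m].mean().round(),P[m].mean(0)[:2].round(3))
# bystanders moved?
for n in('scene','top'):
    A=np.load(n+'0.npz')['im'].astype(int);B=manip.grab_frame(n)[0].astype(int)
    for l,(u0,u1,v0,v1) in (dict(teal=(305,345,300,352),red=(350,415,278,335)) if n=='scene' else dict(teal=(235,270,262,295),red=(280,330,280,320),dark=(335,356,186,208),beaker=(370,392,195,218))).items():print(n,l,np.abs(A-B)[v0:v1,u0:u1].mean().round(1))
E
```

```text
time_s: 16.18
tool_pos: [0.5012, -0.2144, 0.1548]
tcp_rot: [-1.571, -0.001, 1.808]
ft_force: [-0.4, 0.1, -0.6]
width: 0.0486
t 16.18 q [-5.520e-01  2.910e-01 -1.750e-01  1.105e+00  1.000e-03 -7.890e-01] p [ 0.5012 -0.2144  0.1548] rpy [-1.5707e+00 -9.0000e-04  1.8075e+00] F [-0.4  0.1 -0.6] T [ 0.01 -0.05 -0.04] w 0.0486
0.09 27 137.0 [ 0.49  -0.192]
0.094 39 147.0 [ 0.491 -0.194]
0.098 68 173.0 [ 0.492 -0.202]
0.102 62 161.0 [ 0.498 -0.203]
0.106 27 144.0 [ 0.498 -0.203]
0.11 18 129.0 [ 0.496 -0.205]
0.114 18 127.0 [ 0.494 -0.204]
0.118 28 133.0 [ 0.498 -0.205]
0.122 35 116.0 [ 0.499 -0.206]
0.126 30 86.0 [ 0.498 -0.212]
0.13 13 90.0 [ 0.5  -0.21]
0.158 25 91.0 [ 0.495 -0.193]
0.162 25 50.0 [ 0.492 -0.195]
0.166 35 51.0 [ 0.493 -0.193]
0.17 35 37.0 [ 0.492 -0.193]
0.174 27 38.0 [ 0.491 -0.19 ]
0.178 57 36.0 [ 0.497 -0.203]
0.182 45 41.0 [ 0.492 -0.205]
0.186 23 48.0 [ 0.493 -0.194]
0.19 17 47.0 [ 0.495 -0.195]
0.194 21 53.0 [ 0.497 -0.206]
0.198 6 49.0 [ 0.494 -0.21 ]
scene teal 0.8
scene red 2.0
top teal 3.3
top red 14.1
top dark 3.4
top beaker 4.0
```

View pics/s8.png

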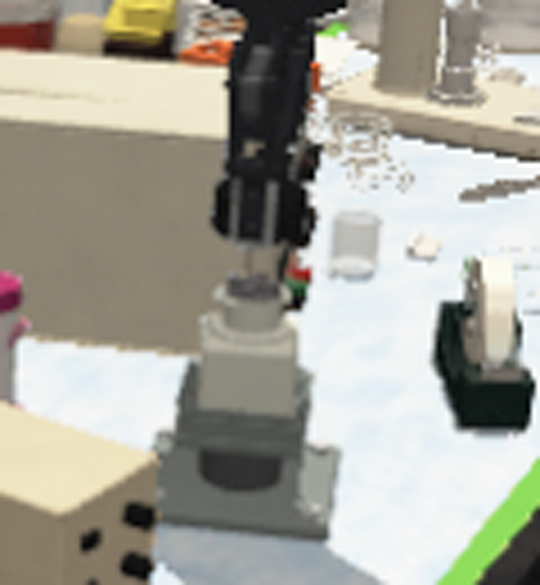

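The cap hangs level at crop (260,210). The neck with the grey insert is at (250,290), and the gap is about 3 cm (rim ≈0.159, neck top ≈0.129). The jar is still seated with its shoulder at about 0.100. Handing in.

```bash
python3 -c "
from workcell import manip
print(manip.sign_off())"
```

```text
the job is handed in; nothing more can be done
None
```

The job was handed in at about 16 s, and no check plainly failed. The white jar is seated upright in the stand's socket and unscrewed, and the gripper is holding its cap level above the neck.

- **Seating:** The jar met the socket floor at the expected height. Depth readings put the cap top at 0.133 m while it was still on, and the shoulder at about 0.100 m at the end.
- **Unscrewing:** I turned the gripper 1.49 rad counter-clockwise against a steady torque of about 0.3 N m. The cap then lifted with no pull from the jar. The insert's own angle cannot be read; by the given play it should be about 1.3 to 1.4 rad, below the 1.75 limit.
- **Final hold:** The cap rim is at about 0.159 m and the neck top at about 0.129 m, so the gap is about 3 cm. The tool is within 0.001 rad of level, and the force on it is near zero.
- **Grip width:** The gripper read 48 mm on the 52 mm cap. In the picture the pads sat squarely on its sides, and there was no sign of slipping.
- **Other objects:** Before-and-after pictures show little change around the turquoise jar, dark jar and beaker. The red case changed more in the top view (14 grey levels), but hardly at all in the scene view (2), so I took it for the arm's shadow or the arm blocking the view. I did not check it further.

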